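# Set and lock the carton guide on the packing bench

## Task

Push the sliding aluminium guide plate up until it rests against the full carton, then spin the red thumbscrew on the clamp clockwise (seen from above) with repeated strokes of a fingertip on its wings until it is fully tight. Only push with the fingertips: grip and lift nothing, do not shove the carton along, and leave the tape roll, the tin and the cutter where they are.

Things in the scene. Friction and masses are not known exactly. Their poses are not given: they have to be found in the camera images.
- bracket: Fixed clamp bracket of the carton guide. Origin on the bench top, straight below the thumbscrew's axis; its y axis is the way the guide plate slides towards the carton, x across, z up; yaw varies. Base plate 110 (x) x 90 (y) x 6 mm; aluminium clamp block 44 x 50 mm, top 44 mm above the bench.
- back_plate (a point): Middle of the top edge of the bracket's blue upright back plate, at its face towards the thumbscrew: 38 mm from the screw's axis, on the bracket's -x side, 66 mm high; the plate is 90 mm wide (y), 6 mm thick. A fingertip hardly fits between it and the passing wings: stroke the wings on the open +x side. Axes as the bracket's.
- thumbscrew (a point): Red thumbscrew with two opposite flat wings on the vertical axis over the bracket's origin. Origin on its axis, 44 mm above the bench; turns with the screw, x along one wing (the other along -x), z up. Hub 22 mm across at the foot, 16 mm at the top (76 mm high). Wings 6 mm thick, out to 33 mm from the axis, between 56 and 78 mm above the bench. It does not rise or sink.
- screw_turn (a joint): Turn of the thumbscrew in rad, growing clockwise seen from above: 0 fully loose, 7.0 fully tight (a firm stop). At value q the wings' x axis points at the angle -q from the bracket's x axis (counter-clockwise positive, seen from above). It turns with light drag (0.04 N m) and stays where it is left.
- guide_slide (a joint): Travel of the guide plate and its rod in m, 0 to 0.13, growing along the bracket's +y towards the carton. It slides with about 2 N of drag and stays where it is left.
- plate_back (a point): Point on the back (-y) face of the upright aluminium guide plate, the face to push on, mid-width, 70 mm above the bench; axes as the bracket's. The plate is 150 mm wide (bracket x), 8 mm thick (y) and reaches from 4 to 94 mm height. It hangs on a steel rod 12 mm thick, with a 24 mm collar 10 mm long at the plate, that runs back through the clamp block at 25 mm height.
- plate_face (a point): Centre of the front (+y) face of the guide plate, 55 mm above the bench; axes as the bracket's. The carton comes to rest against this face.
- carton: Full, taped cardboard carton standing on the bench, 240 (its x) x 200 (its y) x 80 mm high, about 6 kg, loose and square to the guide plate. Origin at the centre of its underside, z up. A steady push of 20 N does not shift it.
- carton_face (a point): Centre of the carton's side that faces the guide plate, 55 mm above the bench; axes as the carton's, so its y axis points into the carton. The plate, 94 mm high, stands a little taller than the carton, so push it near its top to keep the gripper clear of the carton.
- tape: Bystander: roll of buff packing tape lying flat, 96 mm across, 48 mm high. Origin at the centre of its underside.
- tin: Bystander: food tin with a green label, 72 mm across, 75 mm high, standing. Origin at the centre of its underside.
- cutter: Bystander: yellow folded box cutter lying flat, 35 (its x) x 130 (its y) x 17 mm. Origin at the centre of its underside.

How it is judged:
By the outcome, as a careful person would: the job done as asked, in the order asked, and still so for the second after the job is handed in, with the robot touching nothing.
It also fails if it takes over 61 s, if anything falls off the work surface, if the arm or the gripper's body presses on something with over 40 N, if the wrist force passes 120 N, or if a joint passes its speed limit or range.

## Robot

A 6-joint arm with a two-finger parallel gripper is mounted at the origin on the work surface. World frame = base frame: x ahead of the robot, y to its left, z up, the work surface at z = 0. Lengths are in m, angles in rad, forces in N, time in s.
With the tool pointing down it reaches from about 0.35 to 0.925 m from the base axis. Payload 6.4 kg.
Tool frame: the origin (TCP) lies midway between the tips of the shut fingers; the grasp point (between the pads) lies 19 mm behind it; z points along the fingers, y is the line along which they close (so a half turn about z gives the same grasp; the last joint's range is limited). The gripper opens to 85 mm and grips with 20 to 120 N. Pads are 22 mm wide; open, the fingers measure 114 mm over their backs; the gripper's body (76 mm by 85 mm) begins 54 mm behind the grasp point. The pads swing forward as they close: fully open they stand 13 mm farther back than shut.
Start: joints at [-1.41, 0.245, 1.558, -0, 1.339, -0.174], TCP at [0.214, -0.614, 0.192] pointing down, gripper open.
Joint ranges: [-3.13, 3.13], [-1.02, 2.26], [0.13, 2.54], [-0.95, 4.09], [0.21, 2.88], [-2.74, 2.74]. Speed limits (rad/s): [2.57, 2.57, 3.14, 3.14, 3.14, 3.14].

## Interface

Orientations are given as a rotation vector (axis times angle).
In Python, from station import bot gives the robot as it stands. The module is installed in compiled form; this text tells all that it offers.
- The arm moves only by the tool move_arm, never from a script. Its argument "rows" is text: rows parted by semicolons, each of 7 numbers parted by spaces: the opening, from 0 (shut) to 1 (fully open), then the shift along the tool's x, y, z in cm, then the turn, a rotation vector about the tool's x, y, z in degrees. In form: hand dx dy dz ax ay az; .... A call has 1 to 20 rows; each row shifts and turns the commanded pose from where the row before left it, along the tool's axes as they then stand; what a row does not reach is not made up. A row lasts 1/12 s, in which the tool goes at most 41.7 mm and 7.16 degrees, less where a joint would pass 70% of its speed; a pose out of reach is approached as far as the arm can. A call with a gripper value outside its range is refused whole. The fingers move at their own pace and stop on an object; "grip_force" is the grip in N (left out, the last holds). Time passes only in rows, so rows that do not move let the fingers close. It gives the time, the measured TCP pose, the force, the opening and the grip force at its end, in the units of the state.
- bot.get_obs(): the state, without advancing time (a new reading comes with each control period).
- bot.read_camera(name): name is "scene" or "top"; returns the picture (480x640x3 uint8, red, green, blue); there is no depth.
- bot.camera_info(name): a dict with "mtx" (3x3 intrinsics, pixels), "cam_to_world" (4x4, takes a point from camera to world coordinates). Camera axes: x right, y up, looking along -z (the intrinsics and any distortion apply to the point x, -y, -z); pixel columns grow to the right and rows downward; lengths in m; the calibration is good to about 2 mm. A picture is of the moment at which its call begins. camera_info takes no time and is no camera call.
- bot.close_job(): hands the job in; it is judged then, once.
The state is a dict: "t": time; "qpos": joint angles; "dq": joint speeds; "effort": joint torques, N m; "tcp_pos": TCP position; "orientation": TCP orientation; "force": force on the tool from outside, world axes, zero at the start; "moment": the same for the moment, N m; "opening": finger opening in m; "finger_force": force on a finger pad.
Only numpy, scipy, OpenCV 4.12 (cv2) and the standard library are available. Lean on these libraries where they do the work, as an engineer would, in place of code of your own. Each camera call takes 0.05 s, during which the arm holds its last target. There are 200 camera calls.

## Working session

There is one attempt and no reset: what is moved stays moved. The work goes in short steps, Python scripts to look and compute and a tool call to move; the robot and the scene stay as the last step left them, time stands still between calls to the robot, and variables do not carry over. Pictures are saved under pics/ and viewed, at most 10 in all, crops included, and the job is handed in when it is done.

Besides the shell and the picture viewer there is one more tool, called after "Request:" by a JSON object that holds its "api" and its "payload". move_arm: Moves the arm, as the interface text tells. Its arguments: {"type":"object","properties":{"rows":{"type":"string"},"grip_force":{"type":"number"}},"required":["rows"]}

```bash
mkdir -p pics
python3 - <<'E'
from station import bot
import cv2,numpy as np
np.set_printoptions(precision=4,suppress=True)
for n in("top","scene"):
    cv2.imwrite(f"pics/{n}0.png",bot.read_camera(n)[:,:,::-1]);i=bot.camera_info(n);print(n,i)
o=bot.get_obs();print(o)
E
```

```text
top {'mtx': array([[486.5156,   0.    , 314.245 ],
       [  0.    , 486.5156, 254.4382],
       [  0.    ,   0.    ,   1.    ]]), 'cam_to_world': array([[-0.0105,  0.9786, -0.2054,  0.3914],
       [-0.9999, -0.0111, -0.0021, -0.0326],
       [-0.0043,  0.2053,  0.9787,  0.9114],
       [ 0.    ,  0.    ,  0.    ,  1.    ]])}
scene {'mtx': array([[437.3681,   0.    , 313.8974],
       [  0.    , 437.3681, 241.5898],
       [  0.    ,   0.    ,   1.    ]]), 'cam_to_world': array([[ 0.6362, -0.4294,  0.641 ,  1.0401],
       [ 0.7712,  0.3795, -0.5111, -0.4324],
       [-0.0238,  0.8195,  0.5725,  0.4811],
       [ 0.    ,  0.    ,  0.    ,  1.    ]])}
{'t': 0.1, 'qpos': array([-1.4101,  0.2458,  1.5589,  0.    ,  1.3387, -0.1741]), 'dq': array([ 0.0003, -0.0024, -0.0048, -0.0009,  0.0024,  0.0001]), 'effort': array([ -0.0006, -43.0673, -32.7129,  -0.0002,   0.0028,  -0.    ]), 'tcp_pos': array([ 0.2135, -0.6133,  0.1905]), 'orientation': array([-3.0959, -0.5231, -0.    ]), 'force': array([ 0.3911, -0.0508,  0.0231]), 'moment': array([0.0154, 0.0299, 0.029 ]), 'finger_force': 0.0, 'opening': 0.08526571199003918}
```

View pics/top0.png

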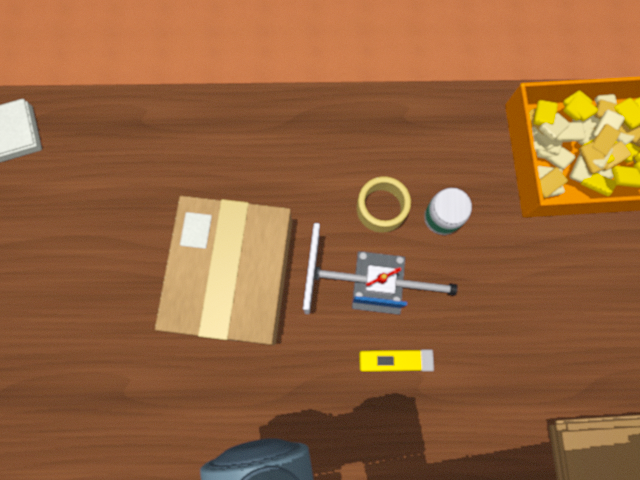

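View pics/scene0.png

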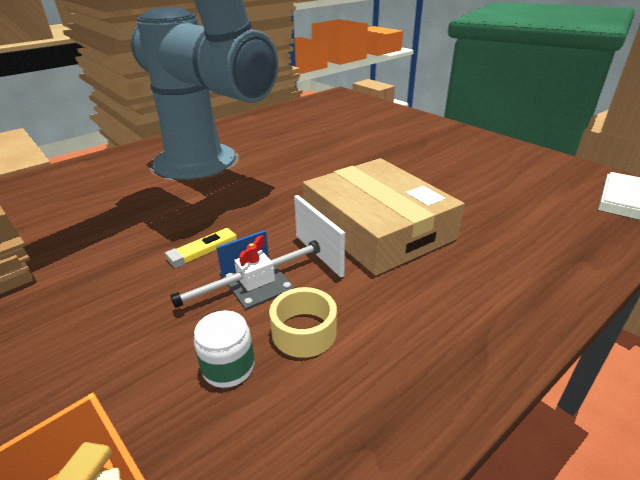

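The top view shows the carton at left (around 225,270), the guide plate (312,268), the bracket with red screw (382,278), the tape (384,205), the tin (449,210) and the cutter (396,361). The scene view agrees. I'll enlarge it.

Run:
```python
import cv2
a=cv2.imread("pics/top0.png")
cv2.imwrite("pics/c1.png",cv2.resize(a[210:330,270:470],None,fx=4,fy=4,interpolation=cv2.INTER_CUBIC))
```

```text
(no output)
```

View pics/c1.png

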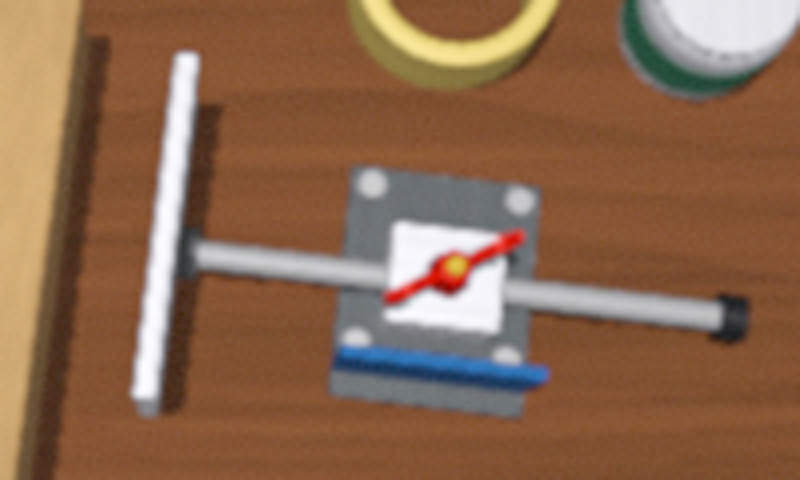

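```bash
cat > h.py <<'E'
import numpy as np
from station import bot
np.set_printoptions(precision=4,suppress=True)
def ray(n,u,v,z):
    i=bot.camera_info(n);K=i["mtx"];T=i["cam_to_world"]
    d=T[:3,:3]@np.array([(u-K[0,2])/K[0,0],-(v-K[1,2])/K[1,1],-1]);o=T[:3,3]
    return (o+d*(z-o[2])/d[2])
E
python3 - <<'E'
from h import *
C=lambda u,v,z:ray("top",270+u/4,210+v/4,z)
for n,a in dict(pt=(198,55,.094),pb=(159,400,.094),hub=(457,265,.077),w1=(522,238,.078),w2=(388,298,.078),b1=(340,347,.066),b2=(548,372,.066),bk1=(355,167,.006),bk2=(540,187,.006),bk3=(522,415,.006),blk1=(392,222,.044),blk2=(508,235,.044),blk3=(500,332,.044),blk4=(384,318,.044),rod=(735,318,.025)).items(): print(n,C(*a))
for a in [(291,209,.08),(273,342,.08),(384,200,.048),(449,207,.075)]:print(ray("top",*a))
a=C(198,55,.094)-C(159,400,.094);print(np.linalg.norm(a),np.degrees(np.arctan2(a[1],a[0])))
a=C(522,238,.078)-C(388,298,.078);print(np.linalg.norm(a),np.degrees(np.arctan2(a[1],a[0])))
a=C(340,347,.066)-C(548,372,.066);print(np.linalg.norm(a),np.degrees(np.arctan2(a[1],a[0])))
from scipy.spatial.transform import Rotation as R
print(R.from_rotvec(bot.get_obs()['orientation']).as_matrix())
E
```

```text
pt [ 0.6174 -0.0406  0.094 ]
pb [ 0.4679 -0.0223  0.094 ]
hub [ 0.5265 -0.1519  0.077 ]
w1 [ 0.5379 -0.1804  0.078 ]
w2 [ 0.5123 -0.1214  0.078 ]
b1 [ 0.4927 -0.1011  0.066 ]
b2 [ 0.4808 -0.1911  0.066 ]
bk1 [ 0.5857 -0.1154  0.006 ]
bk2 [ 0.575  -0.2029  0.006 ]
bk3 [ 0.4674 -0.1893  0.006 ]
blk1 [ 0.5519 -0.128   0.044 ]
blk2 [ 0.5453 -0.1802  0.044 ]
blk3 [ 0.5013 -0.1746  0.044 ]
blk4 [ 0.5082 -0.1229  0.044 ]
rod [ 0.5089 -0.2856  0.025 ]
[0.6491 0.0097 0.08  ]
[0.4161 0.0402 0.08  ]
[ 0.6744 -0.1613  0.048 ]
[ 0.651  -0.2731  0.075 ]
0.15065042957813166 -6.956425042088987
0.06437071139077472 -66.52796888590517
0.09080499404954127 82.47692421536512
[[ 0.9445  0.3285 -0.0003]
 [ 0.3285 -0.9445  0.0018]
 [ 0.0003 -0.0018 -1.    ]]
```

Request:
{"api": "move_arm", "payload": {"rows": "0 0 0 0 0 0 -7;0 0 0 0 0 0 -7;0 0 0 0 0 0 -7;0 0 0 0 0 0 -7;0 0 0 0 0 0 -7;0 0 0 0 0 0 -7;0 0 0 0 0 0 -7;0 0 0 0 0 0 -7;0 0 0 0 0 0 -7;0 0 0 0 0 0 -0.5"}}

```text
t: 0.93
tcp_pos: [0.2135, -0.6136, 0.191]
orientation: [-2.356, -2.077, -0.001]
force: [-0.2, 0.8, -0.3]
opening: -0.0003
finger_force: 0.0
```

Request:
{"api": "move_arm", "payload": {"rows": "0 3 1.25 0 0 0 0;0 3 1.25 0 0 0 0;0 3 1.25 0 0 0 0;0 3 1.25 0 0 0 0;0 3 1.25 0 0 0 0;0 3 1.25 0 0 0 0;0 3 1.25 0 0 0 0;0 3 1.25 0 0 0 0;0 3 1.25 0 0 0 0;0 3 1.25 0 0 0 0;0 3 1.25 0 0 0 0;0 3 1.25 0 0 0 0;0 3 1.25 0 0 0 0;0 3 1.25 0 0 0 0;0 3 1.25 0 0 0 0;0 3 1.25 0 0 0 0;0 3 1.25 0 0 0 0;0 3 1.25 0 0 0 0;0 2.8 1.25 0 0 0 0;0 0 0 0 0 0 0"}}

```text
t: 2.6
tcp_pos: [0.5229, -0.0768, 0.1914]
orientation: [-2.356, -2.077, -0.002]
force: [0.5, 0.4, -0.4]
opening: 0.0001
finger_force: 0.0
```

```bash
cat >> h.py <<'E'
from scipy.spatial.transform import Rotation as R
ax=np.array([.526,-.1515]);bx=np.array([.992,-.127]);by=np.array([.127,.992])
def st():
    o=bot.get_obs();p=o['tcp_pos'];M=R.from_rotvec(o['orientation']).as_matrix();d=p[:2]-ax
    f=o['force']
    print("t",o['t'],"p",p,"br mm",d@bx*1e3,d@by*1e3,"yaw",np.degrees(np.arctan2(M[1,0],M[0,0])),"tilt",M[:,2],"Fb",f[:2]@bx,f[:2]@by,f[2],"q",o['qpos'],o['opening'])
E
python3 -c "from h import *;st()"
```

```text
t 2.6 p [ 0.5229 -0.0768  0.1914] br mm -12.54960673665828 73.67854834503113 yaw 82.79409212997315 tilt [ 0.0004  0.0015 -1.    ] Fb 0.4689408018428326 0.45562852580535573 -0.39951654710341583 q [-0.3615 -0.0413  1.8673  0.0016  1.3158 -0.2361] 0.00010315687450867889
```

Request:
{"api": "move_arm", "payload": {"rows": "0 2.1 1.25 2 0 0 0;0 0 0 3 0 0 0;0 0 0 3 0 0 0;0 0 0 3 0 0 0;0 0 0 0 0 0 0;0 1 0 0 0 0 0;0 0.5 0 0 0 0 0;0 0.5 0 0 0 0 0;0 0.5 0 0 0 0 0;0 0.5 0 0 0 0 0;0 0.5 0 0 0 0 0;0 0.5 0 0 0 0 0;0 0 0 0 0 0 0;0 0 0 0 0 0 0"}}

```text
t: 3.77
tcp_pos: [0.5417, -0.0216, 0.0817]
orientation: [2.358, 2.076, -0.0]
force: [0.4, -0.7, -1.2]
opening: 0.0003
finger_force: 0.0
```

Run:
```python
from h import *;st()
import cv2
a=bot.read_camera("top")[:,:,::-1]
cv2.imwrite("pics/c2.png",cv2.resize(a[180:360,250:470],None,fx=3.3,fy=3.3,interpolation=cv2.INTER_CUBIC))
```

```text
t 3.7667 p [ 0.5417 -0.0216  0.0817] br mm -0.9396476584158786 130.8576178702962 yaw 82.71527431157062 tilt [ 0.     -0.0001 -1.    ] Fb 0.46611273818743665 -0.6632604161610263 -1.2386941150118636 q [-0.249   0.1236  1.9128 -0.0001  1.1051 -0.1218] 0.00026866410851586166
```

View pics/c2.png

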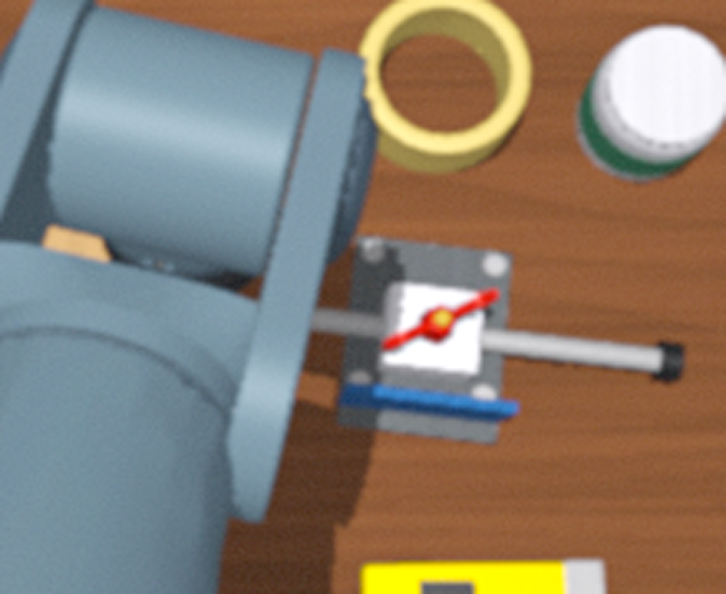

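The arm hides the plate in this crop. The rod end at (670,360) looks unmoved, so I'll check the scene camera.

Run:
```python
from h import *;st()
import cv2
a=bot.read_camera("scene")[:,:,::-1]
cv2.imwrite("pics/c3.png",cv2.resize(a[150:330,150:390],None,fx=3.3,fy=3.3,interpolation=cv2.INTER_CUBIC))
```

```text
t 3.8167 p [ 0.5417 -0.0218  0.0816] br mm -0.9202153020535465 130.62542739116822 yaw 82.6937844655214 tilt [ 0.     -0.0001 -1.    ] Fb -0.32785511459113664 0.07166918495827351 0.4087405616393438 q [-0.2495  0.1237  1.9128 -0.0001  1.1051 -0.1219] 0.00010903984909873223
```

View pics/c3.png

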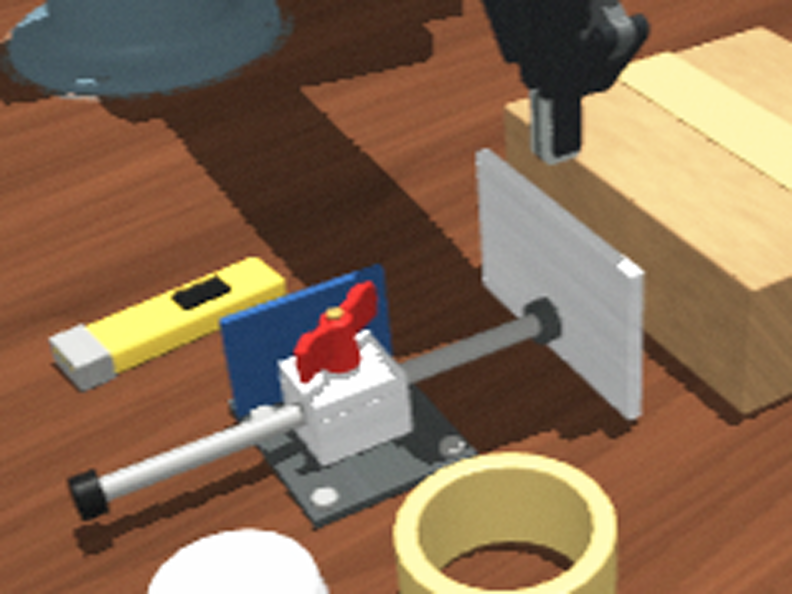

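Run:
```python
from h import *
def proj(n,P):
    i=bot.camera_info(n);T=np.linalg.inv(i["cam_to_world"]);c=T[:3,:3]@P+T[:3,3];v=i["mtx"]@np.array([c[0],-c[1],-c[2]]);return v[:2]/v[2]
print("tcp",proj("scene",bot.get_obs()["tcp_pos"]),"seen 319.7 198.5")
print(proj("scene",np.array([.6174,-.0406,.094])),"seen 342 231")
print(proj("scene",np.array([.4679,-.0223,.094])),"seen 295.5 195.5")
print(proj("scene",np.array([.526,-.1515,.077])),"seen",150+335/3.3,150+313/3.3)
for z in(.08,.094,.11):print(z,ray("scene",319.7,198.5,z))
```

```text
tcp [319.0571 217.1329] seen 319.7 198.5
[340.7089 233.4042] seen 342 231
[292.7887 195.5001] seen 295.5 195.5
[251.3287 243.953 ] seen 251.5151515151515 244.84848484848487
0.08 [0.49  0.023 0.08 ]
0.094 [0.5092 0.0071 0.094 ]
0.11 [ 0.5312 -0.0111  0.11  ]
```

The fingertip's lower end is at crop (560,160), which is about 18 px above where the reported TCP should project. It seems to be above the plate, and the plate has not moved. I'll go up and back, then triangulate the tip to find the offset.

Request:
{"api": "move_arm", "payload": {"rows": "0 0 0 -2.5 0 0 0;0 0 0 -2.5 0 0 0;0 -3 0 0 0 0 0;0 -3 0 0 0 0 0;0 0 0 0 0 0 0;0 0 0 0 0 0 0;0 0 0 0 0 0 0"}}

```text
t: 4.45
tcp_pos: [0.5337, -0.0813, 0.1313]
orientation: [-2.359, -2.074, 0.0]
force: [-0.4, -0.4, 0.4]
opening: 0.0002
finger_force: 0.0
```

Run:
```python
from h import *;st()
import cv2
a=bot.read_camera("scene")[:,:,::-1]
cv2.imwrite("pics/scene4.png",a)
cv2.imwrite("pics/c4.png",cv2.resize(a[80:260,190:390],None,fx=3.3,fy=3.3,interpolation=cv2.INTER_CUBIC))
```

```text
t 4.45 p [ 0.5337 -0.0813  0.1313] br mm -1.2408488999958986 70.62580911207854 yaw 82.64136743347909 tilt [-0.0006  0.0005 -1.    ] Fb -0.3495395817225152 -0.44622489304883106 0.3850055551070943 q [-0.3614  0.0523  1.8888  0.0003  1.2013 -0.2331] 0.00023626520385310816
```

View pics/c4.png

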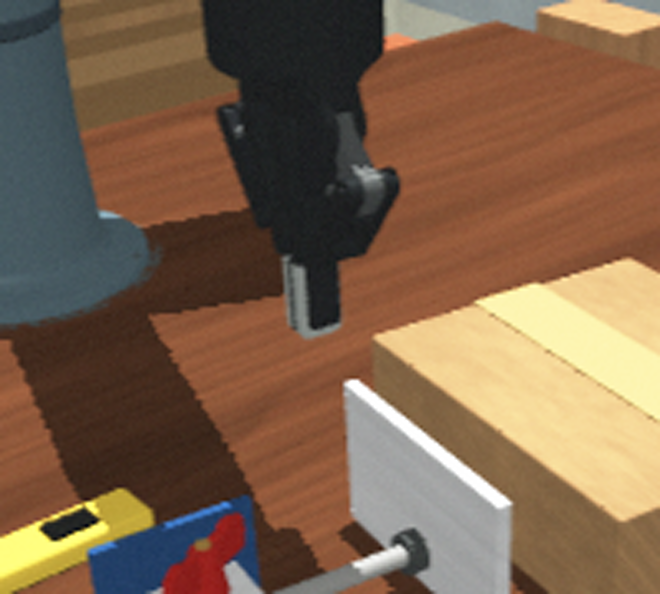

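```bash
cat >> h.py <<'E'
def proj(n,P):
    i=bot.camera_info(n);T=np.linalg.inv(i["cam_to_world"]);c=T[:3,:3]@P+T[:3,3];v=i["mtx"]@np.array([c[0],-c[1],-c[2]]);return v[:2]/v[2]
E
python3 - <<'E'
from h import *
from scipy.optimize import least_squares
A=np.array([.5417,-.0218,.0816]);B=np.array([.5337,-.0813,.1313])
print(proj("scene",A),proj("scene",B))
f=lambda d:np.r_[proj("scene",A+d)-[319.7,198],proj("scene",B+d)-[286.4,181]]
s=least_squares(f,[0,0,0]);print(s.x,s.fun)
for zz in (0.03,.036,.04):print(zz,f(np.array([0,0,zz])))
E
```

```text
[319.154  217.1044] [287.169  201.8337]
[ 0.0033 -0.0009  0.0392] [-0.0898  0.1717  0.0832 -0.1591]
0.03 [-0.8459  4.0244 -0.3538  4.1927]
0.036 [-0.9076  0.9241 -0.5851  0.7642]
0.04 [-0.949  -1.1589 -0.7406 -1.5407]
```

The tip is about 38 mm above the reported TCP, and both views agree. x and y are good to about 3 mm. I'll command z 38 mm lower and push in checked steps.

Request:
{"api": "move_arm", "payload": {"rows": "0 2.3 0 0 0 0 0;0 0 0 2.5 0 0 0;0 0 0 2.5 0 0 0;0 0 0 2.3 0 0 0;0 0 0 1.8 0 0 0;0 0 0 0 0 0 0;0 0.7 0 0 0 0 0;0 0.7 0 0 0 0 0;0 0.5 0 0 0 0 0;0 0.5 0 0 0 0 0;0 0.5 0 0 0 0 0;0 0 0 0 0 0 0"}}

```text
t: 5.5
tcp_pos: [0.5415, -0.0289, 0.0416]
orientation: [2.357, 2.075, 0.002]
force: [-0.0, 0.3, 0.7]
opening: -0.0003
finger_force: 0.0
```

Run:
```python
from h import *;st()
import cv2
a=bot.read_camera("scene")[:,:,::-1]
cv2.imwrite("pics/c5.png",cv2.resize(a[120:320,150:390],None,fx=3,fy=3,interpolation=cv2.INTER_CUBIC))
```

```text
t 5.5 p [ 0.5415 -0.0289  0.0416] br mm -0.21599477856457672 123.56495750393015 yaw 82.73234639454643 tilt [ 0.0019  0.0001 -1.    ] Fb -0.07865415973954283 0.29778389980821973 0.7355773608382046 q [-0.2628  0.1848  1.9291  0.0006  1.0259 -0.1363] -0.0002719505526874393
```

View pics/c5.png

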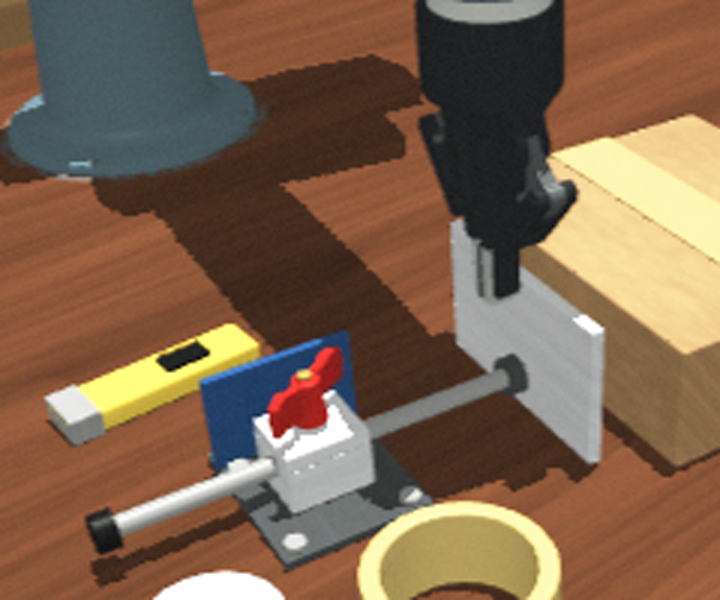

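The tip is on the plate's back near its top (500,295 in the crop), and the rod end has moved forward, so the plate is sliding. About 33 mm remain.

Request:
{"api": "move_arm", "payload": {"rows": "0 0.5 0 0 0 0 0;0 0.5 0 0 0 0 0;0 0.5 0 0 0 0 0;0 0.5 0 0 0 0 0;0 0.4 0 0 0 0 0;0 0.2 0 0 0 0 0"}}

```text
t: 6.05
tcp_pos: [0.5442, -0.0035, 0.0407]
orientation: [2.358, 2.075, 0.001]
force: [1.2, -1.4, 1.4]
opening: -0.0002
finger_force: 1.0
```

Request:
{"api": "move_arm", "payload": {"rows": "0 0.1 0 0 0 0 0;0 0.1 0 0 0 0 0"}}

```text
t: 6.22
tcp_pos: [0.5443, -0.0019, 0.0406]
orientation: [2.358, 2.075, 0.0]
force: [0.5, -1.7, 0.9]
opening: 0.0001
finger_force: 1.0
```

Request:
{"api": "move_arm", "payload": {"rows": "0 0.1 0 0 0 0 0"}}

```text
t: 6.3
tcp_pos: [0.5444, -0.0011, 0.0406]
orientation: [2.359, 2.075, 0.0]
force: [0.6, -2.9, 1.3]
opening: -0.0
finger_force: 1.0
```

```bash
python3 -c "
from h import *
st();import cv2
a=bot.read_camera('top')[:,:,::-1]
cv2.imwrite('pics/top6.png',a)
cv2.imwrite('pics/scene6.png',bot.read_camera('scene')[:,:,::-1])"
```

```text
t 6.3 p [ 0.5444 -0.0011  0.0406] br mm -0.8383012975646877 151.57927964022136 yaw 82.6770021167985 tilt [ 0.0001 -0.0001 -1.    ] Fb 1.001428232624402 -2.8068032483385004 1.2881518209156733 q [-0.2102  0.1922  1.9226 -0.0001  1.0266 -0.0824] -2.458209990375138e-05
```

Request:
{"api": "move_arm", "payload": {"rows": "0 0.1 0 0 0 0 0;0 0.1 0 0 0 0 0"}}

```text
t: 6.57
tcp_pos: [0.5444, 0.0009, 0.0404]
orientation: [-2.359, -2.075, 0.001]
force: [-0.3, -2.1, 0.8]
opening: 0.0001
finger_force: 1.0
```

Request:
{"api": "move_arm", "payload": {"rows": "0 0.1 0 0 0 0 0;0 0.1 0 0 0 0 0"}}

```text
t: 6.73
tcp_pos: [0.5447, 0.003, 0.0405]
orientation: [-2.359, -2.075, 0.0]
force: [0.5, -2.7, 0.1]
opening: 0.0
finger_force: 1.0
```

Request:
{"api": "move_arm", "payload": {"rows": "0 0.1 0 0 0 0 0"}}

```text
t: 6.82
tcp_pos: [0.5448, 0.004, 0.0405]
orientation: [-2.359, -2.075, 0.0]
force: [0.6, -2.8, 0.1]
opening: 0.0002
finger_force: 1.0
```

Request:
{"api": "move_arm", "payload": {"rows": "0 0.1 0 0 0 0 0"}}

```text
t: 6.9
tcp_pos: [0.545, 0.005, 0.0405]
orientation: [-2.359, -2.075, 0.0]
force: [0.7, -1.8, -0.3]
opening: 0.0003
finger_force: 1.0
```

Request:
{"api": "move_arm", "payload": {"rows": "0 0.1 0 0 0 0 0"}}

```text
t: 6.98
tcp_pos: [0.545, 0.0054, 0.0405]
orientation: [2.357, 2.075, -0.002]
force: [-1.4, -8.3, 0.8]
opening: -0.0
finger_force: 3.9
```

Request:
{"api": "move_arm", "payload": {"rows": "0 0.1 0 0 0 0 0"}}

```text
t: 7.07
tcp_pos: [0.545, 0.0053, 0.0405]
orientation: [2.356, 2.075, -0.005]
force: [-2.3, -13.1, 0.9]
opening: 0.0001
finger_force: 6.2
```

Contact with the carton shows as a jump to 13 N. I'll back off and go above the screw's +x side.

Request:
{"api": "move_arm", "payload": {"rows": "0 -1 0 0 0 0 0;0 -2.2 0 -1 0 0 0;0 -2.5 0.6 -2 0 0 0;0 -2.5 0.6 -1 0 0 0;0 -2.5 0.6 0 0 0 0;0 -2.6 0.7 0 0 0 0;0 -2.6 0.6 0 0 0 0;0 0 0 0 0 0 0;0 0 0 0 0 0 0"}}

```text
t: 7.82
tcp_pos: [0.5556, -0.1555, 0.0804]
orientation: [-2.36, -2.071, -0.001]
force: [-0.2, 0.1, 0.5]
opening: 0.0003
finger_force: 0.0
```

Run:
```python
from h import *;st()
import cv2
a=bot.read_camera("scene")[:,:,::-1]
cv2.imwrite("pics/c7.png",cv2.resize(a[100:340,150:450],None,fx=2.5,fy=2.5,interpolation=cv2.INTER_CUBIC))
```

```text
t 7.8167 p [ 0.5556 -0.1555  0.0804] br mm 29.887143265975993 -0.23370775549059888 yaw 82.53805335394132 tilt [-0.0002  0.0014 -1.    ] Fb -0.23521229524759005 0.06376397014912426 0.47352208834576326 q [-0.47    0.2034  1.8243  0.0013  1.1146 -0.3403] 0.0002669298829179974
```

View pics/c7.png

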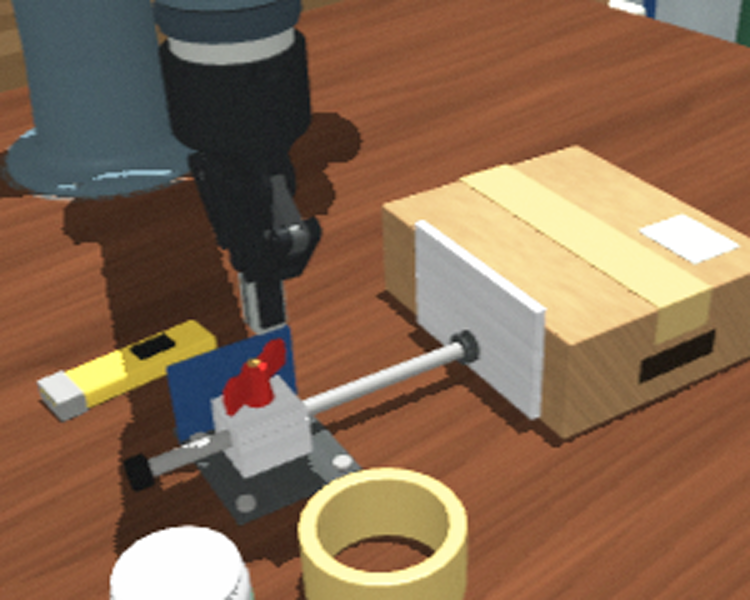

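The plate now rests flat on the carton's face. I'll check the tip at crop (268,333) against the reported position.

Run:
```python
from h import *
for z in (.1,.118,.13,.08): 
    p=ray("scene",150+266/2.5,100+333/2.5,z);print(p,(p[:2]-ax)@bx*1e3,(p[:2]-ax)@by*1e3)
print(proj("scene",np.array([.5556,-.1555,.0804])),proj("scene",np.array([.5556,-.1555,.1185])),150+266/2.5,100+333/2.5)
```

```text
[ 0.5357 -0.1454  0.1   ] 8.820195810186924 7.275055677662703
[ 0.5595 -0.159   0.118 ] 34.178008895148096 -3.1478497591540537
[ 0.5754 -0.168   0.13  ] 51.083217618455585 -10.096453383698627
[ 0.5092 -0.1303  0.08  ] -19.355152061992342 18.856061718570313
[259.2726 251.3742] [256.8649 230.9985] 256.4 233.2
```

Request:
{"api": "move_arm", "payload": {"rows": "0 0 0 2 0 0 0;0 0 0 2 0 0 0;0 0 0 1.8 0 0 0;0 0 0 0 0 0 0;0 -0.83 -0.11 0 0 0 0;0 -0.77 -0.32 0 0 0 0;0 -0.66 -0.51 0 0 0 0;0 -0.51 -0.66 0 0 0 0;0 -0.32 -0.77 0 0 0 0;0 -0.1 -0.4 0 0 0 0;0 0 0 0 0 0 0"}}

```text
t: 8.78
tcp_pos: [0.5234, -0.1835, 0.023]
orientation: [2.359, 2.074, -0.001]
force: [0.1, -2.0, 0.6]
opening: -0.0001
finger_force: 0.4
```

Run:
```python
from h import *;st()
import cv2
a=bot.read_camera("scene")[:,:,::-1];b=bot.read_camera("top")[:,:,::-1]
c=lambda m:cv2.resize(m,(399,400),interpolation=cv2.INTER_CUBIC)
cv2.imwrite("pics/c8.png",cv2.hconcat([c(a[190:310,190:310]),c(b[220:340,325:445])]))
```

```text
t 8.7833 p [ 0.5234 -0.1835  0.023 ] br mm 1.4606558505509006 -32.07004448004898 yaw 82.63865945598837 tilt [-0.0001 -0.0007 -1.    ] Fb 0.36297322668138476 -1.9940563063995724 0.5624932940646964 q [-0.5413  0.2429  1.9009 -0.0007  0.9974 -0.4124] -5.8102728205768e-05
```

View pics/c8.png

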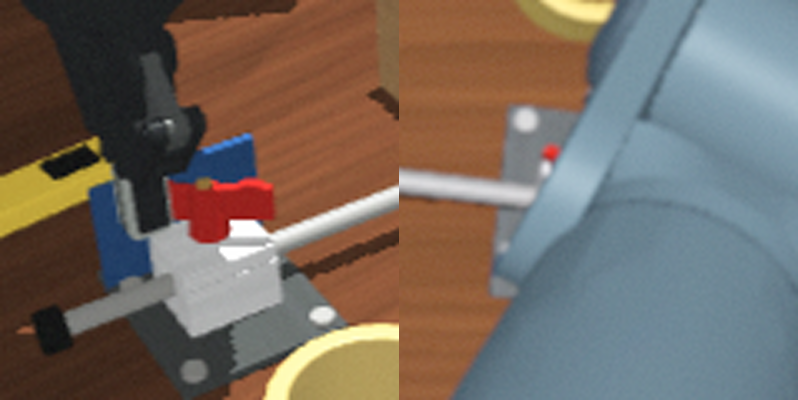

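Run:
```python
from h import *
for c in [(272,184),(205,183),(170,181)]:
    p=ray("scene",190+c[0]*.3008,190+c[1]*.3,.078)[:2]-ax;print(p@bx*1e3,p@by*1e3,np.degrees(np.arctan2(p@by,p@bx)))
```

```text
22.99894975418152 25.23705821781697 47.6565685871237
4.052013353730259 -1.2253907172848664 -16.826118261099953
-7.025485788577827 -14.593471746791598 -115.70676451422267
```

The other wing now stands at about +52°, so the screw is near q = 2.25. I'll lift over, come down behind that wing on the +y side and stroke again.

Request:
{"api": "move_arm", "payload": {"rows": "0 0 0.6 0 0 0 0;0 0 0 -2 0 0 0;0 0 0 -2 0 0 0;0 3.2 -1.1 0 0 0 0;0 3.2 -1.1 0 0 0 0;0 0 0 0 0 0 0;0 0 0 2 0 0 0;0 0 0 2 0 0 0;0 0 0 0 0 0 0"}}

```text
t: 9.63
tcp_pos: [0.5139, -0.1158, 0.0189]
orientation: [-2.353, -2.072, 0.005]
force: [-1.3, 0.0, -1.0]
opening: 0.0002
finger_force: 0.0
```

```bash
python3 -c "from h import *;st()"
```

```text
t 9.6333 p [ 0.5139 -0.1158  0.0189] br mm -16.548289760539586 33.90699769256079 yaw 82.72917726305637 tilt [-0.0069  0.003  -1.    ] Fb -1.2721382984419172 -0.15116980179991835 -0.9700754527728666 q [-0.4369  0.1962  1.9668 -0.0002  0.9861 -0.3099] 0.0002112390232088281
```

Request:
{"api": "move_arm", "payload": {"rows": "0 0 0.55 -0.2 0 0 0;0 0 0.6 0 0 0 0;0 -0.1 0.6 0 0 0 0;0 -0.15 0.6 0 0 0 0;0 -0.3 0.5 0 0 0 0;0 -0.3 0.5 0 0 0 0;0 -0.43 0.36 0 0 0 0;0 -0.43 0.36 0 0 0 0;0 -0.52 0.19 0 0 0 0;0 -0.52 0.19 0 0 0 0;0 -0.56 0 0 0 0 0;0 -0.56 0 0 0 0 0"}}

```text
t: 10.63
tcp_pos: [0.556, -0.1619, 0.0247]
orientation: [2.359, 2.075, 0.001]
force: [0.1, 2.1, 1.1]
opening: -0.0002
finger_force: 1.1
```

Request:
{"api": "move_arm", "payload": {"rows": "0 -0.52 -0.19 0 0 0 0;0 -0.52 -0.19 0 0 0 0"}}

```text
t: 10.8
tcp_pos: [0.5509, -0.172, 0.0249]
orientation: [2.358, 2.074, 0.001]
force: [1.6, 1.9, -0.3]
opening: 0.0001
finger_force: 0.8
```

```bash
python3 -c "from h import *;st()"
```

```text
t 10.8 p [ 0.5509 -0.172   0.0249] br mm 27.308477236736973 -17.213576891291325 yaw 82.67853940135984 tilt [ 0.0011 -0.0006 -1.    ] Fb 1.302738412611475 2.104379141495214 -0.34304928184535316 q [-0.4991  0.2858  1.8434  0.      1.0112 -0.3713] 0.00011892947076247472
```

Request:
{"api": "move_arm", "payload": {"rows": "0 -0.4 -0.4 0.2 0 0 0;0 -0.4 -0.4 0 0 0 0;0 -0.28 -0.55 0 0 0 0;0 -0.28 -0.55 0 0 0 0;0 -0.1 -0.55 0 0 0 0;0 0 -0.3 0 0 0 0;0 0 0 0 0 0 0"}}

```text
t: 11.38
tcp_pos: [0.5206, -0.1823, 0.0225]
orientation: [-2.358, -2.075, 0.001]
force: [-0.1, -0.4, 0.4]
opening: -0.0002
finger_force: 0.3
```

Run:
```python
from h import *;st()
import cv2
a=bot.read_camera("scene")[:,:,::-1]
cv2.imwrite("pics/c9.png",cv2.resize(a[190:310,190:310],(480,480),interpolation=cv2.INTER_CUBIC))
```

```text
t 11.3833 p [ 0.5206 -0.1823  0.0225] br mm -1.440450050603914 -31.190948114073386 yaw 82.67640867123589 tilt [-0.0009 -0.0001 -1.    ] Fb -0.04236599324228054 -0.3652973947017931 0.36456240196551637 q [-0.542   0.2381  1.9081 -0.0007  0.9962 -0.4138] -0.00022041913134938375
```

View pics/c9.png

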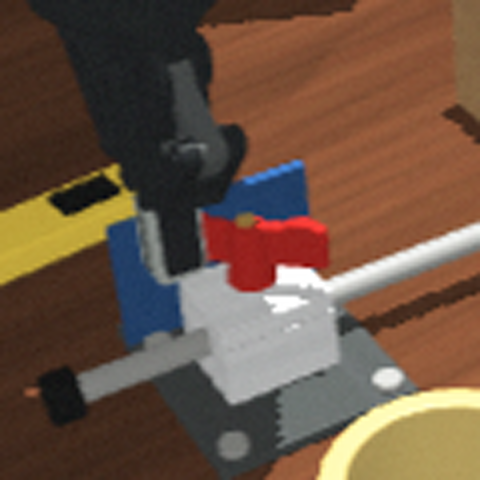

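The screw has gone round a further half turn, with a wing again at about +47° (q around 5.4). One more stroke should reach the stop near wing angle -41°.

Request:
{"api": "move_arm", "payload": {"rows": "0 0 0.6 0 0 0 0;0 0 0 -2 0 0 0;0 0 0 -2 0 0 0;0 3.2 -0.95 0 0 0 0;0 3.2 -0.95 0 0 0 0;0 0 0 0 0 0 0;0 0 0 2 0 0 0;0 0 0 2 0 0 0;0 0 0 -0.2 0 0 0;0 0 0.55 0 0 0 0;0 0 0.6 0 0 0 0;0 -0.1 0.6 0 0 0 0;0 -0.15 0.6 0 0 0 0;0 -0.3 0.5 0 0 0 0;0 -0.3 0.5 0 0 0 0;0 -0.43 0.36 0 0 0 0;0 -0.43 0.36 0 0 0 0;0 -0.3 0.1 0 0 0 0"}}

```text
t: 12.93
tcp_pos: [0.5561, -0.1429, 0.0246]
orientation: [2.359, 2.075, 0.0]
force: [-0.9, 1.4, 0.4]
opening: -0.0002
finger_force: 1.0
```

```bash
python3 -c "from h import *;st()"
```

```text
t 12.9333 p [ 0.5561 -0.1429  0.0246] br mm 28.740159992810703 12.313894139639524 yaw 82.65909748896041 tilt [ 0.0002  0.0002 -1.    ] Fb -1.0748948901375068 1.2877044635721988 0.4308320598475487 q [-0.4491  0.2808  1.8504  0.0003  1.0103 -0.3212] -0.00020724861271625408
```

Request:
{"api": "move_arm", "payload": {"rows": "0 -0.4 0.1 0 0 0 0;0 -0.4 0 0 0 0 0;0 -0.4 0 0 0 0 0;0 -0.3 0 0 0 0 0"}}

```text
t: 13.27
tcp_pos: [0.5548, -0.1576, 0.0246]
orientation: [2.359, 2.074, 0.001]
force: [-0.1, 3.3, 0.2]
opening: -0.0001
finger_force: 1.2
```

Request:
{"api": "move_arm", "payload": {"rows": "0 -0.2 0 0 0 0 0;0 -0.2 0 0 0 0 0"}}

```text
t: 13.43
tcp_pos: [0.5546, -0.1598, 0.0247]
orientation: [-2.359, -2.072, -0.005]
force: [3.8, 14.5, 1.7]
opening: -0.0001
finger_force: 5.8
```

Request:
{"api": "move_arm", "payload": {"rows": "0 -0.2 -0.05 0 0 0 0;0 -0.2 -0.05 0 0 0 0"}}

```text
t: 13.6
tcp_pos: [0.5542, -0.1602, 0.0247]
orientation: [-2.358, -2.068, -0.015]
force: [10.7, 26.4, 2.4]
opening: -0.0
finger_force: 12.2
```

Request:
{"api": "move_arm", "payload": {"rows": "0 -0.2 -0.05 0 0 0 0"}}

```text
t: 13.68
tcp_pos: [0.5541, -0.1604, 0.0247]
orientation: [-2.358, -2.066, -0.019]
force: [12.2, 32.2, 3.4]
opening: 0.0003
finger_force: 15.2
```

A firm stop at about 32 N. I'll back off and raise the arm clear.

Request:
{"api": "move_arm", "payload": {"rows": "0 1 0.1 0 0 0 0;0 0.5 0.6 0 0 0 0;0 0 0 -2 0 0 0;0 0 0 -3 0 0 0;0 0 0 -3 0 0 0;0 -3 0 -3 0 0 0;0 -4 0 0 0 0 0;0 -4 0 0 0 0 0;0 -4 0 0 0 0 0;0 -4 0 0 0 0 0;0 -4 0 0 0 0 0;0 0 0 0 0 0 0;0 0 0 0 0 0 0"}}

```text
t: 14.77
tcp_pos: [0.5308, -0.3837, 0.1341]
orientation: [2.362, 2.07, -0.001]
force: [-0.1, 1.0, 0.2]
opening: 0.0002
finger_force: 0.0
```

Run:
```python
from h import *;st()
import cv2
a0=cv2.imread("pics/top0.png");a=bot.read_camera("top")[:,:,::-1].copy();cv2.imwrite("pics/topF.png",a)
for im in(a0,a):
    b,g,r=[im[:,:,i].astype(int) for i in range(3)]
    m=((r>130)&(g<60)&(b<60)).astype(np.uint8);m[:240]=0;m[310:]=0;m[:,:350]=0;m[:,420:]=0
    v,u=np.nonzero(m);P=np.array([ray("top",x,y,.078)[:2] for x,y in zip(u,v)])
    if len(P)<10: print(len(P));continue
    c=P.mean(0);w=np.linalg.svd(P-c)[2][0];print(len(P),c,"wing deg rel bracket",np.degrees(np.arctan2(w@by,w@bx)))
# carton/plate/bystander changes: diff of strips
d=cv2.absdiff(a,a0).max(2);
for n,(x0,y0,x1,y1) in dict(carton_left=(150,190,200,340),tape=(350,170,415,235),tin=(420,180,475,240),cutter=(355,345,440,375)).items():print(n,(d[y0:y1,x0:x1]>40).mean())
```

```text
t 14.7667 p [ 0.5308 -0.3837  0.1341] br mm 34.252873514256464 -229.77751135332028 yaw 82.47827420597673 tilt [ 0.     -0.0013 -1.    ] Fb -0.2133924242321614 0.9768406653010028 0.17229228862509716 q [-0.7983  0.3089  1.589  -0.001   1.2428 -0.6667] 0.0001748908894801331
75 [ 0.5246 -0.1505] wing deg rel bracket 122.69465127180503
53 [ 0.524  -0.1488] wing deg rel bracket 139.8220552610044
carton_left 0.0
tape 0.0
tin 0.0
cutter 0.22431372549019607
```

The wing line is at 139.8° (-40°), which matches q = 7.0. The carton, tape and tin are unmoved. The arm never went near the cutter, so its image change is most likely arm shadow.

```bash
python3 -c "from station import bot;print(bot.close_job())"
```

```text
the job is handed in; nothing more can be done
None
```

I pushed the guide plate up against the carton and turned the thumbscrew clockwise to its firm stop (about 7.0 rad), then handed the job in at about 15 s; in the pictures the carton, tape and tin had not moved, but the cutter's area looked different, which I took to be the arm's shadow.

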